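# Vent the cleaner canister

## Task

Lift the cleaner canister off its steel stand by the handle, stand it upright near the middle of the black rubber mat and let go of the handle. Then screw its red cap down clockwise until it bottoms out, back it off a quarter turn so the canister can breathe, and finish still gripping the cap there, canister standing on the mat, so I can paint a witness mark across it. Never drop or tip the canister, and leave the other things on the bench where they are.

Things in the scene. Friction and masses are not known exactly. Their poses are not given: they have to be found in the camera images.
- canister: Milky white plastic jerrycan, about 0.5 to 0.85 kg, 160 long (its x) x 92 wide (its y); shoulder 112 mm high in the middle, the two ends rise to 142-146 mm. Blue label on both flanks. Origin: centre of its underside; z up, +x towards the end with the cap. It stands loose on the stand deck (60 mm high) with its x roughly along the stand's x.
- handle (a point): Middle of the handle bar, in canister coordinates (-22, 0, 154) mm. The bar runs along the canister's x, is 20 wide (y) and 16 high (146 to 162 mm), free over 68 mm of length with 34 mm of empty space below it. Grip it across (along the canister's y).
- cap: Red ribbed screw cap, 43 mm diameter, 28 mm high, with a white pointer on top. Upright axis at canister (56, 0). Origin: centre of its underside, 160 mm above the canister's underside when bottomed out, higher by 4 mm per turn when unscrewed (so 188 mm to the top when bottomed). Below it is the neck; its whole side can be gripped and it clears the handle bar's top (162 mm). The canister is free to turn on the mat if the bottomed cap is forced.
- cap_grip (a point): On the cap's axis, 16 mm above the cap's underside: a good height to grip.
- cap_turn (a joint): Turn of the cap on the neck, rad: 0 = bottomed out (hard stop), grows as the cap is unscrewed (anticlockwise seen from above). Starts 2.6 to 4.2 rad open, already caught on the thread. Thread drag 0.05 N m; it stays where it is left. It could turn on to 7 rad.
- stand: Fixed riser of dark slotted steel, 200 (its x) x 140 (its y), grey deck at 60 mm with a thin lip round the edge up to 70 mm. Origin: on the bench under its centre.
- mat: Fixed black rubber mat, 240 (its x) x 190 (its y) x 3 mm thick, empty. Origin: on the bench under its centre.
- motor_a: Bystander: drone motor, 33 diameter x 44 high, standing. Origin under its centre.
- motor_b: Bystander: second drone motor, the same.
- tape_roll: Bystander: roll of brown tape lying flat, 94 diameter x 25 high. Origin under its centre.
- spray_can: Bystander: aerosol can with black cap, 65 diameter x 180 high. Origin under its centre.
- screwdriver: Bystander: blue screwdriver lying down, 180 long. Origin under its middle.
- tape_measure: Bystander: red tape measure, 68 x 36 x 64 high. Origin under its centre.
- cutters: Bystander: green side cutters lying flat, 130 long, 16 high. Origin under their pivot.
- drone: Bystander: half-built black quadcopter, 210 x 210 x 67 high, lying on a blue cutting mat. Origin under its centre.
Things that resemble listed ones, but are neither listed nor needed, are in the scene too. Leave any orange look-alike of the canister alone.

How it is judged:
On the way, in this order (a step that is already met when the one before it is completed fails the run):
1. the canister is lifted clear of the stand (height (world z) of canister above 0.072 m and contact force between canister and stand below 0.01 N and contact force between the fingers and canister above 1 N), for 0.1 s.
2. it stands upright near the middle of the mat and is let go (horizontal distance between canister and mat below 0.06 m and z of canister in the frame of mat below 0.006 m and angle between canister's own z axis and vertical below 0.05 rad and contact force between canister and mat above 1 N and contact force between the fingers and canister below 0.05 N and linear speed of canister below 0.02 m/s), for 0.1 s.
3. the cap is screwed down until it bottoms out (value of joint cap_turn below 0.06 rad and horizontal distance between canister and mat below 0.09 m and angle between canister's own z axis and vertical below 0.1 rad), for 0.1 s.
At the end, for the whole second after the job is handed in: The cap is open a quarter turn from its stop (1.25 to 1.9 rad, that is 90 degrees within about 18), the fingers still grip it with more than 5 N, and the canister stands still and upright (within 0.05 rad), its weight on the mat, centre within 90 mm of the mat's centre (value of joint cap_turn between 1.25 and 1.9 rad and contact force between the fingers and cap above 5 N and horizontal distance between canister and mat below 0.09 m and z of canister in the frame of mat below 0.006 m and angle between canister's own z axis and vertical below 0.05 rad and contact force between canister and mat above 1 N and linear speed of canister below 0.02 m/s); the arm keeps its last pose, push and grip.
It fails at once if the canister is in the air, between stand and mat height, with nobody holding it (dropped or shoved off) (height (world z) of canister between 0.014 and 0.052 m and contact force between the fingers and canister below 0.05 N).
It fails at once if the canister is tipped by more than 0.35 rad (angle between canister's own z axis and vertical above 0.35 rad).
It fails at once if a bystander is moved by more than 25 mm (distance of any of motor_a, motor_b, tape_roll, spray_can, screwdriver, tape_measure, cutters, drone from where it was at the start of the episode above 0.025 m).
It also fails if it takes over 72 s, if anything falls off the work surface, if the arm or the gripper's body presses on something with over 40 N, if the wrist force passes 120 N, or if a joint passes its speed limit or range.

## Robot

A 7-joint arm with a two-finger parallel gripper is mounted at the origin on the work surface. World frame = base frame: x ahead of the robot, y to its left, z up, the work surface at z = 0. Lengths are in m, angles in rad, forces in N, time in s.
With the tool pointing down it reaches from about 0.4 to 0.875 m from the base axis. Payload 19.3 kg.
Tool frame: the origin (TCP) lies where the fingers leave the gripper's body, on its centre line; the fingertips stand bot.tip_reach ahead of it and the grasp point (between the pads) lies 54 mm ahead of it (bot.tip_reach is the distance from the TCP to the fingertips, in m); z points along the fingers, y is the line along which they close (so a half turn about z gives the same grasp; the last joint's range is limited). The gripper opens to 85 mm and grips with 20 to 120 N. Pads are 22 mm wide; open, the fingers measure 114 mm over their backs; the gripper's body (76 mm by 85 mm) begins 54 mm behind the grasp point. The pads swing forward as they close: fully open they stand 13 mm farther back than shut.
Start: joints at [-1.3, 0.521, -0.036, 1.599, 0.021, 1.021, -0.113], TCP at [0.209, 0.589, 0.304] pointing down, gripper open.
Joint ranges: [-2.91, 2.91], [-0.3, 2.13], [-1.5, 1.42], [0.17, 2.43], [-1.26, 4.41], [0.16, 1.93], [-2.52, 2.52]. Speed limits (rad/s): [1.89, 1.89, 2.39, 2.39, 3.01, 3.01, 3.01].

## Interface

Orientations are given as [roll, pitch, yaw] about the fixed x, y, z axes, in that order (R = Rz(yaw) Ry(pitch) Rx(roll)).
In Python, from workcell import bot gives the robot as it stands. The module is installed in compiled form; this text tells all that it offers.
- The arm moves only by the shell command python3 -m jog 'ROWS' [FORCE]. ROWS is JSON, a list that holds one entry, the list of rows, each a list of 7 numbers: the shift along the tool's x, y, z in mm, then the turn, a rotation vector about the tool's x, y, z in rad, then the opening, from 0 (shut) to 1 (fully open). In form: [[[tx, ty, tz, wx, wy, wz, fingers], ...]]. A call has 1 to 5 rows; each row shifts and turns the commanded pose from where the row before left it, along the tool's axes as they then stand; what a row does not reach is not made up. A row lasts 1/10 s, in which the tool goes at most 50 mm and 8.59 degrees, less where a joint would pass 70% of its speed; a pose out of reach is approached as far as the arm can. A call is refused whole if a number of a shift passes 50 or a number of a turn 0.15, either way. A call with a gripper value outside its range is refused whole. The fingers move at their own pace and stop on an object; FORCE is the grip in N (left out, the last holds). Time passes only in rows, so rows that do not move let the fingers close. It gives the time, the measured TCP pose, the force, the opening and the grip force at its end, in the units of the state.
- bot.observe(): the state, without advancing time (a new reading comes with each control period).
- bot.grab_frame(name): name is "side" or "top"; returns a dict with "img" (420x560x3 uint8, red, green, blue), "intrinsics" (3x3 intrinsics, pixels), "R" (3x3) and "t" (3): a world point X has camera coordinates R X + t. Camera axes: x right, y down, z forward; pixel columns grow to the right and rows downward; lengths in m; the calibration is good to about 2 mm. A picture is of the moment at which its call begins. There is no depth.
- bot.job_done(): hands the job in; it is judged then, once.
Trained networks look in a picture, given as the dict that the camera call returned (one of the last four; its "shot" number tells which), for a name from the list of things; names that differ only in an ending like _2 or _b are one class to them, and where a whole thing is asked for, a point or a joint stands for the part that bears it (a point fixed in the world has none). Each returns a list of dicts, best first, with "conf" (0 to 1); they miss things now and then, are a little off and sometimes report something else, mostly with a low value. They report only what shows in the picture. A call takes as long as a camera call. They do not tell look-alikes from the thing itself.
- bot.trace(query, picture): "region" (420x560 bool, what is visible of it).
- bot.spot_point(query, picture): "xyz" ([x, y, z] in m, in world coordinates, good to about 4 mm: a listed point, or the origin of a listed thing).
The state is a dict: "clock": time; "qpos": joint angles; "qd": joint speeds; "joint_efforts": joint torques, N m; "position": TCP position; "tool_rot": TCP orientation; "force": force on the tool from outside, world axes, zero at the start; "moment": the same for the moment, N m; "grip_width": finger opening in m; "finger_force": force on a finger pad.
Only numpy, scipy, OpenCV 4.12 (cv2) and the standard library are available. Lean on these libraries where they do the work, as an engineer would, in place of code of your own. Each camera call takes 0.05 s, during which the arm holds its last target. There are 200 camera calls.

## Working session

There is one attempt and no reset: what is moved stays moved. The work goes in short steps, Python scripts to look and compute and a shell command to move; the robot and the scene stay as the last step left them, time stands still between calls to the robot, and variables do not carry over. Pictures are saved under pics/ and viewed, at most 10 in all, crops included, and the job is handed in when it is done.

```bash
mkdir -p pics; cat > h.py <<'E'
import numpy as np, cv2
from workcell import bot
def save(f,n): cv2.imwrite('pics/'+n+'.png', f['img'][:,:,::-1])
def proj(f,X):
    c=f['R']@np.asarray(X)+f['t']; p=f['intrinsics']@c; return (p[:2]/p[2]).round(0)
E
python3 - <<'E'
from h import *
fs={n:bot.grab_frame(n) for n in('side','top')}
for n,f in fs.items(): save(f,n+'0')
cv2.imwrite('pics/both0.png',cv2.resize(np.hstack([fs['side']['img'],fs['top']['img']])[:,:,::-1],(800,300)))
for q in ['canister','handle','cap','cap_grip','stand','mat','spray_can','drone','tape_roll','motor_a','tape_measure','screwdriver','cutters']:
  for n,f in fs.items():
    print(q,n,[(round(d['conf'],2),np.round(d['xyz'],3).tolist(),proj(f,d['xyz']).tolist()) for d in bot.spot_point(q,f)])
o=bot.observe();print(o['clock'],o['position'],o['tool_rot'],o['grip_width'],bot.tip_reach)
for f in fs.values(): print(-f['R'].T@f['t'])
E
```

```text
canister side [(0.89, [0.53, -0.175, 0.062], [332.0, 268.0]), (0.72, [0.28, 0.236, -0.004], [184.0, 254.0])]
canister top [(0.78, [0.281, 0.236, -0.0], [205.0, 295.0]), (0.73, [0.524, -0.181, 0.06], [343.0, 214.0])]
handle side [(0.95, [0.508, -0.179, 0.212], [329.0, 227.0]), (0.6, [0.292, 0.214, 0.152], [184.0, 214.0])]
handle top [(0.92, [0.506, -0.18, 0.218], [350.0, 213.0]), (0.78, [0.288, 0.214, 0.155], [207.0, 293.0])]
cap side [(0.66, [0.254, 0.288, 0.163], [161.0, 206.0]), (0.54, [0.581, -0.168, 0.24], [346.0, 207.0]), (0.48, [0.583, -0.164, 0.222], [345.0, 211.0])]
cap top [(0.76, [0.257, 0.283, 0.162], [181.0, 305.0]), (0.75, [0.587, -0.165, 0.22], [345.0, 183.0])]
cap_grip side [(0.68, [0.257, 0.284, 0.181], [161.0, 201.0]), (0.67, [0.585, -0.17, 0.239], [348.0, 206.0])]
cap_grip top [(0.77, [0.585, -0.169, 0.234], [347.0, 183.0]), (0.62, [0.258, 0.288, 0.18], [178.0, 304.0])]
stand side [(0.85, [0.527, -0.182, -0.0], [331.0, 286.0]), (0.37, [0.508, -0.179, 0.214], [329.0, 226.0])]
stand top [(0.62, [0.533, -0.185, 0.005], [342.0, 214.0])]
mat side [(0.7, [0.54, 0.198, -0.
[... 716 characters left out ...]
 0.001], [271.0, 266.0])]
motor_a top [(0.61, [0.638, -0.007, -0.003], [285.0, 181.0]), (0.55, [0.451, 0.004, -0.0], [282.0, 240.0])]
tape_measure side [(0.61, [0.36, 0.422, 0.005], [178.0, 219.0])]
tape_measure top [(0.86, [0.362, 0.427, -0.0], [144.0, 268.0])]
screwdriver side [(0.82, [0.618, -0.432, 0.0], [424.0, 320.0])]
screwdriver top [(0.71, [0.614, -0.433, 0.0], [420.0, 189.0])]
cutters side [(0.86, [0.39, -0.457, -0.0], [374.0, 374.0])]
cutters top [(0.82, [0.385, -0.457, -0.001], [430.0, 262.0])]
1.4 [0.20892496 0.58904307 0.30388624] [-3.14157680e+00 -5.43144233e-06  2.80075025e+00] 0.08553580250020533 0.0726
[-0.18039195 -0.84315412  0.84950999]
[0.29531114 0.03540591 1.67266556]
```

View pics/side0.png

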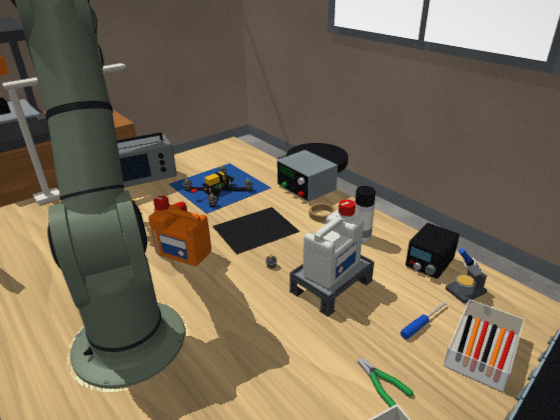

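View pics/top0.png

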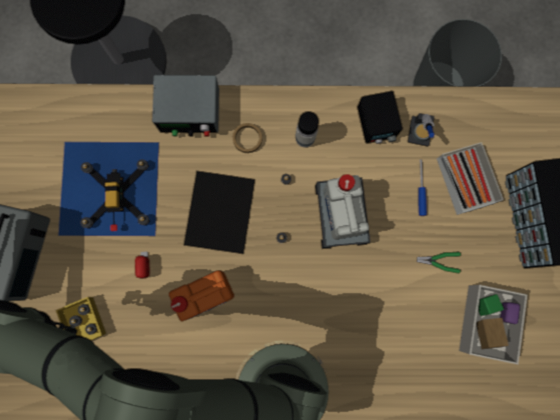

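Two candidates: white jug at side (332,268) / top (343,214), on the dark stand with blue label and red cap. The orange jug is at side (184,254) / top (205,295), standing on the bench. The white one matches the description. I'll confirm it in an enlarged crop.

```bash
python3 - <<'E'
from h import *
a=cv2.imread('pics/side0.png')[185:315,270:400]; b=cv2.imread('pics/top0.png')[155:265,290:400]
cv2.imwrite('pics/crop0.png',np.hstack([cv2.resize(a,(400,400),interpolation=3),cv2.resize(b,(400,400),interpolation=3)]))
E
```

```text
(no output)
```

View pics/crop0.png

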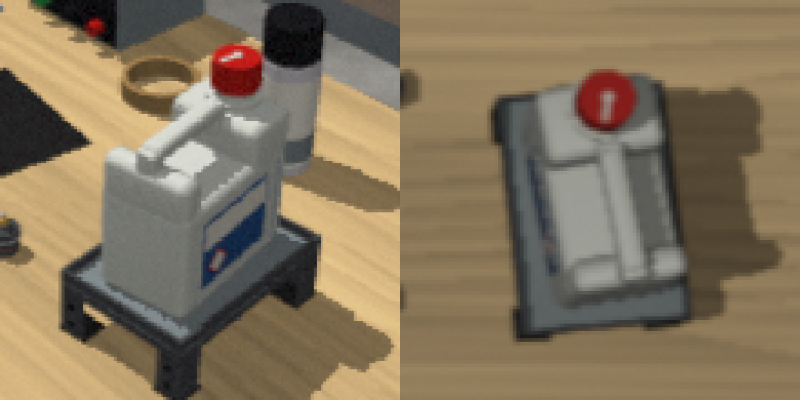

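```bash
python3 -m jog '[[[-34,-24,-10,0,0,0,1],[-34,-24,-10,0,0,0,1],[-34,-24,-10,0,0,0,1],[-34,-24,-10,0,0,0,1],[-34,-24,-10,0,0,0,1]]]' && python3 -m jog '[[[-34,-24,0,0,0,0,1],[-34,-24,0,0,0,0,1],[-34,-24,0,0,0,0,1],[-34,-24,0,0,0,0,1],[-34,-24,0,0,0,0,1]]]'; python3 -c "
from h import *
o=bot.observe();print(o['position'],o['tool_rot'],o['qpos'])"
```

```text
clock: 1.9
position: [0.3298, 0.4176, 0.3544]
tool_rot: [3.141, 0.0, 2.801]
force: [1.3, 0.5, 0.7]
grip_width: 0.0856
finger_force: 0.0
clock: 2.4
position: [0.4499, 0.2476, 0.3542]
tool_rot: [3.141, 0.0, 2.801]
force: [0.1, 1.4, -0.2]
grip_width: 0.0853
finger_force: 0.0
[0.44990105 0.24764037 0.35416605] [3.14113445e+00 3.07187752e-04 2.80077630e+00] [-0.69719018  0.28871074  0.09870415  1.83315407 -0.03294137  1.02074718
  0.64464216]
```

The crop confirms the white jug with its red cap and handle on the steel stand. Next I'll carry on to a point over the handle, then turn.

```bash
python3 -m jog '[[[-19.5,-38.5,0,0,0,0,1],[-19.5,-38.5,0,0,0,0,1],[-19.5,-38.5,0,0,0,0,1],[-19.5,-38.5,0,0,0,0,1],[-19.5,-38.5,0,0,0,0,1]]]' >/dev/null && python3 -m jog '[[[-19.5,-38.5,0,0,0,0,1],[-19.5,-38.5,0,0,0,0,1],[-19.5,-38.5,0,0,0,0,1],[-19.5,-38.5,0,0,0,0,1],[-19.5,-38.5,0,0,0,0,1]]]'
python3 -m jog '[[[0,0,0,0,0,0.147,1],[0,0,0,0,0,0.147,1],[0,0,0,0,0,0.147,1],[0,0,0,0,0,0.147,1],[0,0,0,0,0,0.147,1]]]' >/dev/null
python3 -m jog '[[[0,0,0,0,0,0.147,1],[0,0,0,0,0,0.147,1],[0,0,0,0,0,0.147,1],[0,0,0,0,0,0.147,1],[0,0,0,0,0,0.147,1]]]' >/dev/null
python3 -m jog '[[[0,0,0,0,0,0.147,1],[0,0,0,0,0,0.147,1],[0,0,0,0,0,0.147,1],[0,0,0,0,0,0.147,1],[0,0,0,0,0,0.147,1]]]' >/dev/null
python3 -m jog '[[[0,0,0,0,0,0.147,1],[0,0,0,0,0,0.147,1],[0,0,0,0,0,0.147,1],[0,0,0,0,0,0,1]]]'
python3 - <<'E'
from h import *
fs={n:bot.grab_frame(n) for n in('side','top')}
save(fs['side'],'side1')
for q in ['canister','handle','cap_grip']:
  for n,f in fs.items():
    print(q,n,[(round(d['conf'],2),np.round(d['xyz'],4).tolist()) for d in bot.spot_point(q,f)])
E
```

```text
clock: 3.4
position: [0.5042, -0.1806, 0.3541]
tool_rot: [3.141, 0.0, 2.801]
force: [1.0, 0.9, 0.4]
grip_width: 0.0853
finger_force: 0.0
clock: 5.3
position: [0.5043, -0.1786, 0.3538]
tool_rot: [3.141, 0.0, 0.152]
force: [-0.2, -0.4, 0.3]
grip_width: 0.0851
finger_force: 0.0
canister side [(0.86, [0.2827, 0.2338, -0.002]), (0.71, [0.5262, -0.1754, 0.0615])]
canister top [(0.86, [0.5236, -0.1808, 0.0604]), (0.57, [0.2826, 0.2373, -0.003])]
handle side [(0.67, [0.2937, 0.2118, 0.1557]), (0.61, [0.5085, -0.1813, 0.2126]), (0.4, [0.5854, -0.1697, 0.2411])]
handle top [(0.66, [0.288, 0.2148, 0.1553])]
cap_grip side [(0.68, [0.2575, 0.2861, 0.1773]), (0.61, [0.589, 0.5212, 0.0065]), (0.54, [0.5835, -0.1693, 0.2379])]
cap_grip top [(0.65, [0.2578, 0.289, 0.1811]), (0.55, [0.5832, -0.1661, 0.2373])]
```

View pics/side1.png

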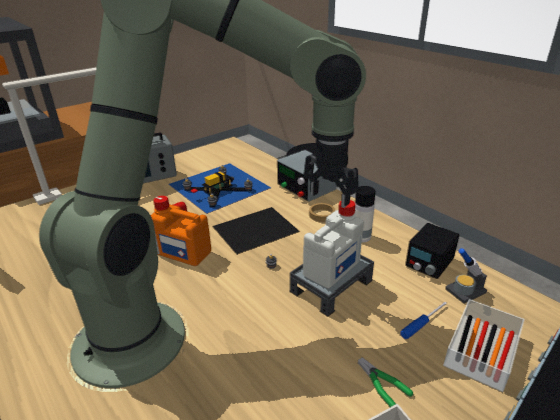

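The gripper is above the white jug's handle (side image near (335,175)) and lined up with the bar. I'll descend and grip.

```bash
python3 -m jog '[[[2.5,1,20,0,0,0,1],[0,0,20,0,0,0,1],[0,0,20,0,0,0,1],[0,0,15,0,0,0,1],[0,0,11,0,0,0,1]]]' 
python3 -m jog '[[[0,0,0,0,0,0,0.3],[0,0,0,0,0,0,0],[0,0,0,0,0,0,0],[0,0,0,0,0,0,0],[0,0,0,0,0,0,0]]]' 80
python3 -m jog '[[[0,0,0,0,0,0,0],[0,0,0,0,0,0,0],[0,0,0,0,0,0,0]]]' 80
```

```text
clock: 6.2
position: [0.5067, -0.1795, 0.267]
tool_rot: [-3.141, 0.0, 0.155]
force: [1.5, 0.1, -0.4]
grip_width: 0.0851
finger_force: 0.0
clock: 6.7
position: [0.5071, -0.1797, 0.2684]
tool_rot: [3.141, -0.001, 0.155]
force: [0.8, -2.2, 2.9]
grip_width: 0.0187
finger_force: 79.5
clock: 7.0
position: [0.5071, -0.1798, 0.2684]
tool_rot: [3.141, -0.001, 0.154]
force: [-0.3, -2.4, 6.9]
grip_width: 0.0187
finger_force: 80.1
```

```bash
python3 -m jog '[[[0,0,-4,0,0,0,0],[0,0,-8,0,0,0,0],[0,0,-12,0,0,0,0],[0,0,-16,0,0,0,0],[0,0,-16,0,0,0,0]]]' 80
python3 -m jog '[[[0,0,-10,0,0,0,0],[0,0,-4,0,0,0,0],[0,0,0,0,0,0,0],[0,0,0,0,0,0,0]]]'
python3 - <<'E'
from h import *
fs={n:bot.grab_frame(n) for n in('side','top')}
a=fs['side']['img'][120:320,230:430];b=fs['top']['img'][120:320,180:440]
cv2.imwrite('pics/l.png',np.hstack([cv2.resize(a,(400,400)),cv2.resize(b,(400,400))])[:,:,::-1])
for q in ['canister','cap_grip','mat']:
  for n,f in fs.items():
    print(q,n,[(round(d['conf'],2),np.round(d['xyz'],4).tolist()) for d in bot.spot_point(q,f)])
E
```

```text
clock: 7.5
position: [0.5067, -0.1794, 0.3252]
tool_rot: [-3.142, 0.0, 0.155]
force: [0.6, 0.7, -7.3]
grip_width: 0.0187
finger_force: 78.3
clock: 7.9
position: [0.5067, -0.1792, 0.3374]
tool_rot: [-3.141, 0.001, 0.155]
force: [-0.7, 0.3, -7.1]
grip_width: 0.0183
finger_force: 78.4
canister side [(0.9, [0.2831, 0.2349, -0.0029]), (0.83, [0.5248, -0.1767, 0.129])]
canister top [(0.97, [0.284, 0.2386, -0.0026])]
cap_grip side [(0.78, [0.2579, 0.2858, 0.1794]), (0.53, [0.5844, -0.1678, 0.3076])]
cap_grip top [(0.59, [0.2585, 0.2917, 0.1781]), (0.5, [0.5808, -0.1627, 0.3063])]
mat side [(0.81, [0.5397, 0.1993, -0.003])]
mat top [(0.92, [0.5354, 0.1968, -0.0021])]
```

View pics/l.png

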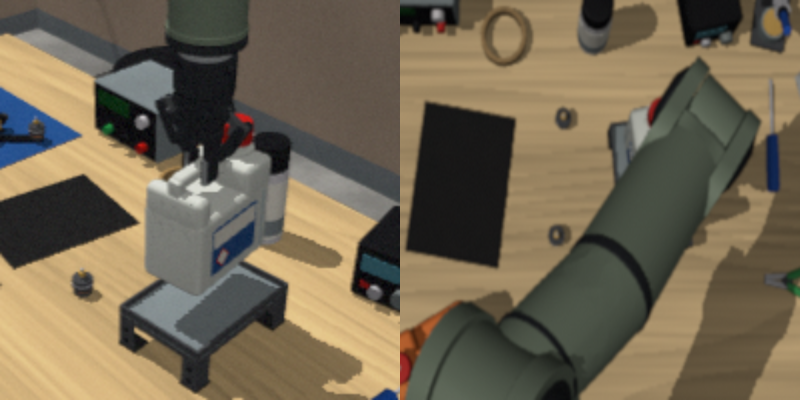

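The canister hangs level above the stand, centred around (205,220) in the left crop. Now I'll carry it to the mat.

```bash
python3 -m jog '[[[2,-10,0,0,0,0,0],[3.5,-20,0,0,0,0,0],[5.5,-30,0,0,0,0,0],[6.4,-35,0,0,0,0,0],[6.4,-35,0,0,0,0,0]]]' >/dev/null
python3 -m jog '[[[6.4,-35,0,0,0,0,0],[6.4,-35,0,0,0,0,0],[6.4,-35,0,0,0,0,0],[6.4,-35,0,0,0,0,0],[6.4,-35,0,0,0,0,0]]]' >/dev/null
python3 -m jog '[[[5,-28,0,0,0,0,0],[3.3,-18,0,0,0,0,0],[2,-12,0,0,0,0,0],[1,-5,0,0,0,0,0],[0,0,0,0,0,0,0]]]'
python3 -m jog '[[[0,0,10,0,0,0,0],[0,0,20,0,0,0,0],[0,0,25,0,0,0,0],[0,0,25,0,0,0,0],[0,0,18,0,0,0,0]]]' >/dev/null
python3 -m jog '[[[0,0,10,0,0,0,0],[0,0,5,0,0,0,0],[0,0,3,0,0,0,0],[0,0,0,0,0,0,0]]]'
python3 -m jog '[[[0,0,3,0,0,0,0],[0,0,2,0,0,0,0],[0,0,2,0,0,0,0],[0,0,0,0,0,0,0]]]'
```

```text
clock: 9.8
position: [0.5165, 0.1942, 0.3379]
tool_rot: [3.141, 0.0, 0.154]
force: [-0.7, -0.9, -7.4]
grip_width: 0.0182
finger_force: 78.5
clock: 10.7
position: [0.5166, 0.1943, 0.2221]
tool_rot: [-3.142, -0.0, 0.155]
force: [-0.1, 0.2, -7.2]
grip_width: 0.0185
finger_force: 78.6
clock: 11.1
position: [0.5163, 0.1945, 0.2147]
tool_rot: [3.141, 0.0, 0.155]
force: [0.0, -0.4, -7.9]
grip_width: 0.0189
finger_force: 78.6
```

```bash
python3 -m jog '[[[0,0,1.5,0,0,0,0],[0,0,1,0,0,0,0],[0,0,0,0,0,0,0]]]'
python3 -m jog '[[[0,0,1,0,0,0,0],[0,0,0,0,0,0,0]]]'
```

```text
clock: 11.4
position: [0.5164, 0.1945, 0.2123]
tool_rot: [3.142, 0.0, 0.155]
force: [-0.1, -0.7, -7.8]
grip_width: 0.0183
finger_force: 78.7
clock: 11.6
position: [0.5165, 0.1943, 0.2116]
tool_rot: [-3.142, -0.0, 0.155]
force: [-2.2, -1.6, 0.1]
grip_width: 0.0185
finger_force: 79.5
```

The weight is on the mat, so I'll release and rise, then look.

```bash
python3 -m jog '[[[0,0,0,0,0,0,0.3],[0,0,0,0,0,0,0.7],[0,0,0,0,0,0,1],[0,0,0,0,0,0,1],[0,0,0,0,0,0,1]]]'
python3 -m jog '[[[0,0,-10,0,0,0,1],[0,0,-20,0,0,0,1],[0,0,-30,0,0,0,1],[0,0,-30,0,0,0,1],[0,0,-20,0,0,0,1]]]'
python3 - <<'E'
from h import *
fs={n:bot.grab_frame(n) for n in('side','top')}
a=fs['side']['img'][120:300,170:350];b=fs['top']['img'][120:320,130:330]
cv2.imwrite('pics/p.png',np.hstack([cv2.resize(a,(400,400)),cv2.resize(b,(400,400))])[:,:,::-1])
for q in ['canister','handle','cap_grip','cap']:
  for n,f in fs.items():
    print(q,n,[(round(d['conf'],2),np.round(d['xyz'],4).tolist()) for d in bot.spot_point(q,f)])
E
```

```text
clock: 12.1
position: [0.5165, 0.1945, 0.2114]
tool_rot: [3.142, -0.0, 0.155]
force: [-0.8, -0.0, 0.0]
grip_width: 0.0817
finger_force: 0.0
clock: 12.6
position: [0.5167, 0.1942, 0.324]
tool_rot: [-3.141, -0.002, 0.154]
force: [-0.5, 0.2, -0.2]
grip_width: 0.0853
finger_force: 0.0
canister side [(0.9, [0.2796, 0.2352, -0.0019]), (0.79, [0.5375, 0.1978, 0.0024])]
canister top [(0.96, [0.5343, 0.1971, 0.0014]), (0.67, [0.2814, 0.2369, -0.0018]), (0.41, [0.531, -0.1838, 0.004])]
handle side [(0.97, [0.2909, 0.2124, 0.1519]), (0.86, [0.5169, 0.1941, 0.1553]), (0.75, [0.3635, 0.4252, 0.0031])]
handle top [(0.98, [0.2892, 0.2133, 0.1545]), (0.68, [0.5149, 0.1928, 0.1598]), (0.49, [0.5876, 0.5154, -0.0])]
cap_grip side [(0.51, [0.258, 0.2858, 0.1777]), (0.51, [0.3867, -0.4551, -0.0015]), (0.43, [0.5937, 0.204, 0.1851])]
cap_grip top []
cap side [(0.5, [0.2527, 0.287, 0.1654])]
cap top [(0.7, [0.6181, -0.4334, -0.0022])]
```

View pics/p.png

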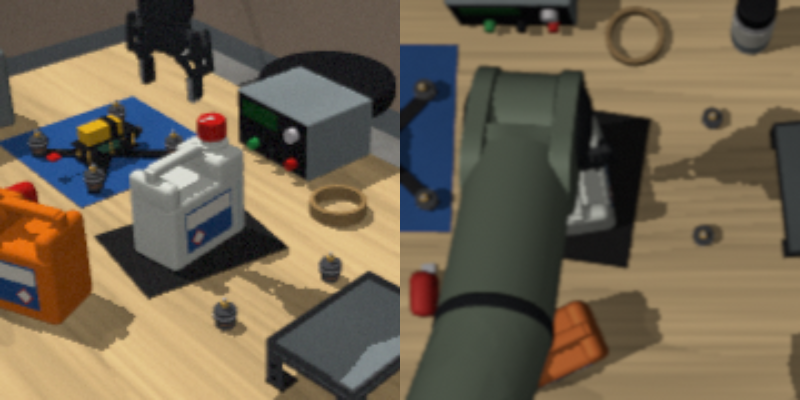

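The canister stands on the mat around (190,205) in the left crop, released and upright. I'll move over the cap and wind the wrist anticlockwise, giving one long clockwise stroke.

```bash
python3 -m jog '[[[20,0,0,0,0,0,1],[30,0,0,0,0,0,1],[20,0,0,0,0,0,1],[7.5,0,0,0,0,0,1],[0,0,0,0,0,0,1]]]'
python3 -m jog '[[[0,0,0,0,0,-0.14,1],[0,0,0,0,0,-0.14,1],[0,0,0,0,0,-0.14,1],[0,0,0,0,0,-0.14,1],[0,0,0,0,0,-0.14,1]]]' >/dev/null
python3 -m jog '[[[0,0,0,0,0,-0.14,1],[0,0,0,0,0,-0.14,1],[0,0,0,0,0,-0.14,1],[0,0,0,0,0,-0.14,1],[0,0,0,0,0,-0.14,1]]]' >/dev/null
python3 -m jog '[[[0,0,0,0,0,-0.14,1],[0,0,0,0,0,-0.14,1],[0,0,0,0,0,-0.14,1],[0,0,0,0,0,-0.14,1],[0,0,0,0,0,-0.14,1]]]' >/dev/null
python3 -m jog '[[[0,0,0,0,0,-0.14,1],[0,0,0,0,0,-0.14,1],[0,0,0,0,0,-0.14,1],[0,0,0,0,0,-0.14,1],[0,0,0,0,0,-0.14,1]]]' >/dev/null
python3 -m jog '[[[0,0,0,0,0,-0.14,1],[0,0,0,0,0,-0.14,1],[0,0,0,0,0,-0.14,1],[0,0,0,0,0,-0.14,1],[0,0,0,0,0,-0.14,1]]]' 
python3 -c "
from h import *
o=bot.observe();print(o['position'],o['tool_rot'],o['qpos'])"
```

```text
clock: 13.6
position: [0.5933, 0.206, 0.3208]
tool_rot: [3.141, 0.001, 0.154]
force: [0.3, -0.5, -0.5]
grip_width: 0.085
finger_force: 0.0
clock: 16.1
position: [0.592, 0.2064, 0.3214]
tool_rot: [-3.141, -0.001, -2.622]
force: [-0.2, -0.1, -0.4]
grip_width: 0.0851
finger_force: 0.0
[0.59195402 0.20644438 0.32140776] [-3.14098998e+00 -5.84384893e-04 -2.62173784e+00] [-0.43823043  0.50807706  0.01174083  1.57621381 -0.0058051   1.05786491
  1.66553036]
```

```bash
python3 -m jog '[[[0,0,0,0,0,-0.14,1],[0,0,0,0,0,-0.14,1],[0,0,0,0,0,-0.14,1],[0,0,0,0,0,-0.14,1],[0,0,0,0,0,-0.14,1]]]' 
python3 - <<'E'
from h import *
P=[]
for i in range(3):
  f=bot.grab_frame('side')
  for q in ['cap_grip','handle','canister','cap']:
    print(q,[(round(d['conf'],2),np.round(d['xyz'],4).tolist()) for d in bot.spot_point(q,f) if abs(d['xyz'][0]-.55)<.07 and abs(d['xyz'][1]-.2)<.05])
o=bot.observe();print(o['position'],o['tool_rot'],o['qpos'],o['moment'])
E
```

```text
clock: 16.6
position: [0.592, 0.2065, 0.3214]
tool_rot: [-3.141, -0.001, -1.922]
force: [-0.3, 0.4, 0.3]
grip_width: 0.0855
finger_force: 0.0
cap_grip [(0.43, [0.5945, 0.2008, 0.1814])]
handle [(0.8, [0.5156, 0.1942, 0.1522])]
canister [(0.88, [0.5364, 0.1969, 0.0026])]
cap [(0.47, [0.5906, 0.2073, 0.1659])]
cap_grip [(0.55, [0.5917, 0.2031, 0.1844])]
handle [(0.93, [0.515, 0.1955, 0.1565])]
canister []
cap [(0.69, [0.5935, 0.2069, 0.1668])]
cap_grip [(0.49, [0.5916, 0.2043, 0.1839])]
handle [(0.92, [0.5147, 0.1948, 0.1558])]
canister [(0.66, [0.5339, 0.1972, 0.0038])]
cap [(0.59, [0.5908, 0.2072, 0.1661])]
[0.59298767 0.20641913 0.32136088] [ 3.14156248e+00 -1.10530544e-04 -1.92872421e+00] [-0.32644637  0.51241694 -0.15291913  1.56724587  0.08536813  1.06857272
  2.28251191] [ 0.01947821 -0.02962574  0.02040954]
```

```bash
python3 -m jog '[[[0,0,20,0,0,0,1],[0,0,25,0,0,0,1],[0,0,20,0,0,0,1],[0,0,13,0,0,0,1],[0,0,6,0,0,0,1]]]' 40
python3 -m jog '[[[0,0,0,0,0,0,1],[0,0,0,0,0,0,0.6],[0,0,0,0,0,0,0.4],[0,0,0,0,0,0,0],[0,0,0,0,0,0,0]]]' 40
python3 -m jog '[[[0,0,0,0,0,0,0],[0,0,0,0,0,0,0]]]'
python3 -c "
from h import *
o=bot.observe();print(o['position'],o['tool_rot'],o['qpos'],o['moment'])"
```

```text
clock: 17.85
position: [0.5928, 0.2063, 0.2364]
tool_rot: [3.141, -0.001, -1.929]
force: [-0.4, 0.3, -0.1]
grip_width: 0.0853
finger_force: 0.0
clock: 18.35
position: [0.5932, 0.2066, 0.238]
tool_rot: [-3.141, 0.001, -1.928]
force: [-1.4, -0.1, 5.4]
grip_width: 0.0416
finger_force: 41.3
clock: 18.55
position: [0.5932, 0.2066, 0.238]
tool_rot: [-3.141, 0.001, -1.928]
force: [-1.7, -0.4, 6.0]
grip_width: 0.042
finger_force: 41.4
[0.59316891 0.20657003 0.23798238] [-3.14098583e+00  5.83948079e-04 -1.92841198e+00] [-0.3301867   0.60018806 -0.14790153  1.64791731  0.10645683  0.90051477
  2.26523848] [-0.05203245  0.29035216  0.01187264]
```

```bash
cat > m.py <<'E'
from h import *
o=bot.observe();print('%.2f'%o['clock'],o['position'].round(4),'yaw %.3f'%o['tool_rot'][2],'j7 %.3f'%o['qpos'][6],'F',o['force'].round(1),'M',o['moment'].round(3),'w %.4f'%o['grip_width'],'f %.1f'%o['finger_force'])
E
R='0'; python3 -m jog '[[[0,0,0,0,0,0.06,0],[0,0,0.1,0,0,0.12,0],[0,0,0.1,0,0,0.14,0],[0,0,0.1,0,0,0.14,0],[0,0,0.1,0,0,0.14,0]]]'>/dev/null; python3 m.py
python3 -m jog '[[[0,0,0.1,0,0,0.14,0],[0,0,0.1,0,0,0.14,0],[0,0,0.1,0,0,0.14,0],[0,0,0.1,0,0,0.14,0],[0,0,0.1,0,0,0.14,0]]]'>/dev/null; python3 m.py
python3 -m jog '[[[0,0,0.1,0,0,0.14,0],[0,0,0.1,0,0,0.14,0],[0,0,0.1,0,0,0.14,0],[0,0,0.1,0,0,0.14,0],[0,0,0.1,0,0,0.14,0]]]'>/dev/null; python3 m.py
```

```text
19.05 [0.5932 0.2065 0.2376] yaw -2.534 j7 1.754 F [-1.7 -0.6  5.4] M [-0.078  0.306  0.041] w 0.0419 f 41.6
19.55 [0.5932 0.2065 0.2371] yaw 3.049 j7 1.169 F [-1.5 -0.2  5.7] M [-0.252  0.331  0.043] w 0.0416 f 41.6
20.05 [0.5932 0.2064 0.2366] yaw 2.349 j7 0.591 F [-1.5 -0.7  7.9] M [-0.262  0.413  0.043] w 0.0415 f 41.7
```

```bash
python3 -m jog '[[[0,0,0.1,0,0,0.14,0],[0,0,0,0,0,0.14,0],[0,0,0.1,0,0,0.14,0]]]'>/dev/null; python3 m.py
python3 -m jog '[[[0,0,0.1,0,0,0.1,0],[0,0,0.1,0,0,0.1,0]]]'>/dev/null; python3 m.py
python3 -m jog '[[[0,0,0,0,0,0.1,0],[0,0,0.1,0,0,0.1,0]]]'>/dev/null; python3 m.py
python3 -m jog '[[[0,0,0.1,0,0,0.1,0],[0,0,0,0,0,0.1,0]]]'>/dev/null; python3 m.py
```

```text
20.35 [0.5932 0.2064 0.2364] yaw 1.929 j7 0.248 F [-2.  -1.6  7.1] M [-0.288  0.427  0.057] w 0.0418 f 41.7
20.55 [0.5931 0.2064 0.2362] yaw 1.731 j7 0.086 F [-3.1 -1.2  8.8] M [-0.264  0.482  0.049] w 0.0418 f 41.7
20.75 [0.5932 0.2064 0.2361] yaw 1.531 j7 -0.076 F [-3.  -2.   7.4] M [-0.287  0.507  0.209] w 0.0417 f 41.9
20.95 [0.5932 0.2063 0.236 ] yaw 1.331 j7 -0.239 F [-0.5 -2.1  8.2] M [-0.34   0.301  0.191] w 0.0418 f 41.9
```

Moment Mz jumped from 0.05 to 0.2 N m near yaw 1.6, so the cap has bottomed. I'll check it in the image.

```bash
python3 - <<'E'
from h import *
for i in range(2):
  f=bot.grab_frame('side')
  for q in ['cap_grip','handle','canister','cap']:
    print(q,[(round(d['conf'],2),np.round(d['xyz'],4).tolist()) for d in bot.spot_point(q,f) if abs(d['xyz'][0]-.55)<.07 and abs(d['xyz'][1]-.2)<.05])
cv2.imwrite('pics/s.png',cv2.resize(f['img'][120:300,170:350],(500,500))[:,:,::-1])
E
python3 m.py
```

```text
cap_grip [(0.55, [0.5936, 0.2034, 0.1833]), (0.38, [0.5185, 0.2124, 0.1542])]
handle [(0.95, [0.5155, 0.2089, 0.1553])]
canister [(0.67, [0.5348, 0.21, 0.0024])]
cap [(0.57, [0.5916, 0.2042, 0.1618])]
cap_grip [(0.57, [0.5954, 0.2024, 0.1823])]
handle [(0.94, [0.5163, 0.2122, 0.1554])]
canister [(0.79, [0.5366, 0.2092, 0.004])]
cap [(0.48, [0.5945, 0.2048, 0.161])]
21.45 [0.5932 0.2064 0.236 ] yaw 1.335 j7 -0.236 F [-2.3 -1.5  8.1] M [-0.298  0.366 -0.028] w 0.0415 f 42.0
```

View pics/s.png

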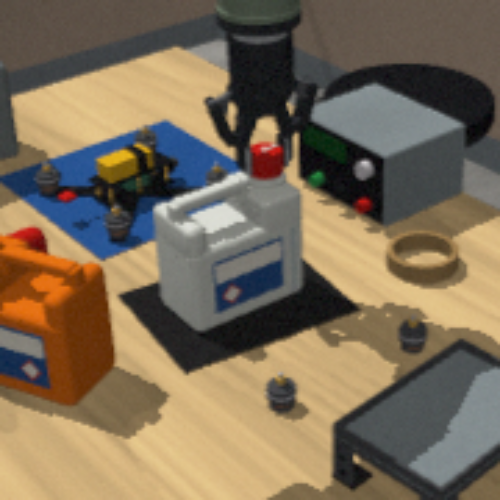

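The picture shows the canister upright on the mat, with the gripper on the cap at (265,160). The jug has yawed about -0.22 rad since placing, so the cap is at its stop. One small nudge to confirm, then back off 1.57 rad.

```bash
python3 -m jog '[[[0,0,0,0,0,0.05,0],[0,0,0,0,0,0.03,0]]]'>/dev/null; python3 m.py
python3 -m jog '[[[0,0,0,0,0,-0.07,0],[0,0,-0.1,0,0,-0.14,0],[0,0,-0.1,0,0,-0.14,0],[0,0,-0.1,0,0,-0.14,0],[0,0,-0.1,0,0,-0.14,0]]]'>/dev/null; python3 m.py
python3 -m jog '[[[0,0,-0.1,0,0,-0.14,0],[0,0,-0.1,0,0,-0.14,0],[0,0,-0.1,0,0,-0.14,0],[0,0,-0.1,0,0,-0.14,0],[0,0,-0.1,0,0,-0.14,0]]]'>/dev/null; python3 m.py
python3 -m jog '[[[0,0,-0.1,0,0,-0.14,0],[0,0,0,0,0,-0.1,0],[0,0,0,0,0,0,0],[0,0,0,0,0,0,0]]]'>/dev/null; python3 m.py
python3 - <<'E'
from h import *
for i in range(2):
  f=bot.grab_frame('side')
  for q in ['cap_grip','handle','canister','cap']:
    print(q,[(round(d['conf'],2),np.round(d['xyz'],4).tolist()) for d in bot.spot_point(q,f) if abs(d['xyz'][0]-.55)<.07 and abs(d['xyz'][1]-.2)<.05])
cv2.imwrite('pics/e.png',cv2.resize(f['img'][120:300,170:350],(500,500))[:,:,::-1])
E
```

```text
21.65 [0.5932 0.2063 0.236 ] yaw 1.253 j7 -0.302 F [-2.4 -1.2  8.1] M [-0.388  0.31   0.312] w 0.0420 f 41.9
22.15 [0.5932 0.2063 0.2365] yaw 1.890 j7 0.216 F [-2.  -2.3  8.1] M [-0.439  0.375 -0.053] w 0.0415 f 41.9
22.65 [0.5933 0.2063 0.237 ] yaw 2.590 j7 0.789 F [-1.1 -1.9  7. ] M [-0.423  0.285 -0.072] w 0.0417 f 41.8
23.05 [0.5933 0.2063 0.2371] yaw 2.825 j7 0.983 F [-0.8 -0.8  7.3] M [-0.241  0.289  0.082] w 0.0418 f 41.8
cap_grip [(0.5, [0.5937, 0.2005, 0.1829])]
handle [(0.63, [0.516, 0.2142, 0.1543])]
canister [(0.81, [0.5334, 0.2104, 0.0032])]
cap [(0.57, [0.591, 0.2068, 0.1631])]
cap_grip [(0.48, [0.5927, 0.2029, 0.1817])]
handle [(0.6, [0.5153, 0.2126, 0.1537])]
canister [(0.9, [0.5365, 0.2133, 0.0024]), (0.51, [0.5939, 0.2054, 0.1816])]
cap [(0.46, [0.5951, 0.2036, 0.1634])]
```

View pics/e.png

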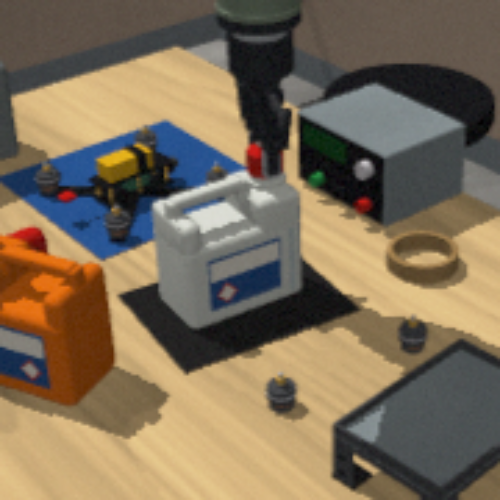

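The canister is upright on the mat, at about (230,255). The gripper holds the cap at (262,160), 1.57 rad back from the stop, and the jug did not turn during the back-off. Handing in.

```bash
python3 -c "
from workcell import bot
print(bot.job_done())"
```

```text
the job is handed in; nothing more can be done
None
```

The job is handed in, with no verdict returned: the canister stands upright near the middle of the mat, and its cap was screwed to the stop, backed off 1.57 rad (a quarter turn) and is still gripped at about 42 N.

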